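Lift the dark roll with the serving tongs

ROBOT

A 7-joint arm with a two-finger parallel gripper is mounted at the origin on a cart in front of the work surface, level with it; the furniture and walls round the work are solid. World frame = base frame: x ahead of the robot, y to its left, z up, the work surface at z = 0. Lengths are in m, angles in degrees, forces in N, time in s.
With the tool pointing down it reaches from about 0.425 to 0.875 m from the base axis. Payload 4.7 kg.
Tool frame: the origin (TCP) lies midway between the tips of the shut fingers; the grasp point (between the pads) lies 19 mm behind it; z points along the fingers, y is the direction in which the jaws open and shut (so a half turn about z gives the same grasp; the last joint's range is limited). The gripper opens to 87 mm and grips with 3 to 60 N. Pads are 19 mm wide; open, the fingers measure 117 mm over their backs; the gripper's body (75 mm by 190 mm) begins 51 mm behind the grasp point.
Start: joints at [-63.593, 18.392, -4.016, 83.108, 1.295, 78.541, -3.26], TCP at [0.281, 0.586, 0.223] pointing down, gripper open.
Joint ranges: [-163.93, 163.93], [-17.29, 119.83], [-79.2, 71.16], [3.27, 140.29], [-89.18, 269.18], [5.43, 117.66], [-154.24, 154.24]. Speed limits (degrees/s): [147.25, 147.25, 180, 180, 180, 180, 180].

INTERFACE

Orientations are given as [roll, pitch, yaw] about the fixed x, y, z axes, in that order (R = Rz(yaw) Ry(pitch) Rx(roll)).
In Python, from cell import env gives the robot as it stands. The module is installed in compiled form; this text tells all that it offers.
- The arm moves only by the tool servo_tool, never from a script. Its argument "plan" is a list of rows, each a list of 3 entries, a list of its own where there are three numbers: the opening, from 0 (shut) to 1 (fully open), then the shift along the tool's x, y, z in cm, then the turn, a rotation vector about the tool's x, y, z in degrees. A call has 1 to 20 rows; each row shifts and turns the pose as measured when the row begins, along the tool's axes as they then stand; what a row does not reach is not made up. A row lasts 1/12 s, in which the tool goes at most 41.7 mm and 7.16 degrees, less where a joint would pass 70% of its speed; a pose out of reach is approached as far as the arm can. A call is refused whole if a number of a shift passes 4.17 or a number of a turn 7.16, either way. A call with a gripper value outside its range is refused whole. The fingers move at their own pace and stop on an object; "force" is the grip in N (left out, the last holds). Time passes only in rows, so rows that do not move let the fingers close. It gives the time, the measured TCP pose, the force and the opening at its end, in the units of the state.
- env.get_obs(): the state, without advancing time (a new reading comes with each control period).
- env.read_camera(name): name is "side" or "top" or "wrist"; returns a dict with "image" (400x640x3 uint8, blue, green, red), "fx", "fy", "cx", "cy" (pixels), "rvec" (rotation vector, rad) and "tvec" (3), from world to camera coordinates, as OpenCV has them; the wrist camera has in their place "T_tool_cam" (4x4, takes a point from camera to tool coordinates, whose origin is the TCP and whose axes are the flange's). Camera axes: x right, y down, z forward; pixel columns grow to the right and rows downward; lengths in m; the calibration is good to about 2 mm. The wrist camera is an equidistant fisheye: a pixel r from the principal point sees the ray r / f radians off the axis. A picture is of the moment at which its call begins: read the wrist's pose just before it. There is no depth.
- env.sign_off(): hands the job in, once; it reports no verdict.
The state is a dict: "time_s": time; "qpos": joint angles; "joint_velocities": joint speeds; "effort": joint torques, N m; "tool_pos": TCP position; "tool_rot": TCP orientation; "force": force on the tool from outside, world axes, zero at the start; "wrist_torque": the same for the moment, N m; "grip_width": finger opening in m.
Only numpy, scipy, OpenCV 4.12 (cv2) and the standard library are available. Lean on these libraries where they do the work, as an engineer would, in place of code of your own. Each camera call takes 0.05 s, during which the arm holds its last target. There are 200 camera calls.

TASK

Take the serving tongs out of their stand, pick the dark rye roll off the wooden board with them, and carry it over the white plate. Finish while still holding it there with the tongs, steady and right side up, roughly 10 cm above the plate. Don't touch either roll with the robot's fingers, and leave the light roll, the plate, the stoneware cup and the red-capped spice jar where they are.

Things in the scene. Friction and masses are not known exactly. Their poses are not given: they have to be found in the camera images.
- stand: Fixed tongs stand: dark wooden foot 120 x 100 x 14 mm (own x, y, z), two thin steel posts at own y = +35 and -35 mm, each with an upward-open V notch. Origin under the foot's centre, own z up. The tongs' pivot pin lies in the notches along own y, 160 mm above the worktop; the posts end at 166 mm. The tongs come out straight upward.
- tongs: Small serving tongs, 0.09 kg, hanging jaws-down in the stand. Origin at the pivot on top (160 mm above the worktop at the start; highest part 9 mm above it), own z up, own y along the 108 mm pivot pin with black end balls. The two arms, on the +x and -x sides, close towards each other along own x. A spring opens them: 2 to 3 N on each handle when open, about 5 N when closed on a roll.
- tongs_handles (a point): Where to pinch the tongs, from above: midway between the handles, 40 mm below the pivot, axes as the tongs. The handles are black ribbed pads 20 mm wide (own y), 15 to 65 mm below the pivot; open they lean out 10 degrees and measure 56 mm over their outer faces at this height (64 mm at their lower end); pinch along own x. 10 to 20 N on them holds a roll well.
- tongs_jaws (a point): Midway between the jaws, 115 mm below the pivot, axes as the tongs. Jaws 34 mm tall (lower edge 132 mm below the pivot), 34 mm wide (own y), hollow towards each other. Open: 80 to 90 mm apart inside, 110 mm outside; they stay centred on this point and close about 3 mm for each 1 mm that the handles close.
- tongs_far (a joint): Closing angle of each arm of the tongs, rad (both arms move alike): 0 open, about 0.17 with the jaws touching a roll (handles then upright, about 42 mm over their outer faces), 0.38 at most.
- board: Fixed round slice of wood with bark, used as a bread board, 200 x 220 x 20 mm. Origin under its centre; its top is 20 mm above the worktop.
- rye_roll: The dark brown round rye roll with three pale cuts on top, rigid, 54 mm in diameter (widest 14 to 24 mm above its underside), 40 mm high, 0.055 kg, standing on the board. Origin at the centre of its underside, own z up.
- white_roll: The light golden roll, same shape and size as the rye roll, on the board 90 to 120 mm from it, centre to centre. Not to be moved. Origin at the centre of its underside.
- plate: Flat white round plate, 150 mm in diameter, 16 mm high, loose on the worktop. Origin under its centre. Not to be moved.
- cup: Small stoneware cup with a handle, 64 x 88 x 54 mm, at the back of the worktop, bystander. Origin under its centre.
- spice_jar_3: Glass spice jar with a red cap, 45 mm in diameter, 106 mm high, at the back right, bystander. Origin under its centre.
Not all that is in view belongs to the job. What is shaped like the tongs but orange is not meant.

How it is judged (in metres and radians):
On the way, in this order (a step that is already met when the one before it is completed fails the run):
1. the tongs are held by the fingers and lifted clear of the stand (contact force between the fingers and tongs above 1 N and contact force between tongs and stand below 0.05 N and z of tongs in the frame of stand above 0.18 m), for 0.2 s.
2. the rye roll is held between the jaws of the tongs, off the board (contact force between tongs and rye_roll above 0.5 N and contact force between rye_roll and board below 0.05 N and height (world z) of rye_roll above 0.045 m), for 0.2 s.
At the end, for the whole second after the job is handed in: The robot's fingers hold the tongs and the tongs hold the rye roll, with nothing else carrying either: underside of the roll 60 to 220 mm above the worktop, its centre within 45 mm of the plate's centre seen from above, tilted less than 0.5 rad, still (under 0.04 m/s) (contact force between the fingers and tongs above 1 N and contact force between tongs and rye_roll above 0.5 N and contact force between rye_roll and board below 0.05 N and contact force between each of rye_roll, tongs and plate below 0.05 N and contact force between tongs and stand below 0.05 N and height (world z) of rye_roll between 0.06 and 0.22 m and horizontal distance between rye_roll and plate below 0.045 m and angle between rye_roll's own z axis and vertical below 0.5 rad and linear speed of rye_roll below 0.04 m/s); the arm keeps its last pose, push and grip.
It fails at once if a finger touches a roll (contact force between the fingers and rye_roll above 0.3 N or contact force between the fingers and white_roll above 0.3 N).
It fails at once if the light roll is moved more than 20 mm (distance of white_roll from where it was at the start of the episode above 0.02 m).
It fails at once if the plate is moved more than 20 mm (distance of plate from where it was at the start of the episode above 0.02 m).
It fails at once if the cup is moved more than 20 mm (distance of cup from where it was at the start of the episode above 0.02 m).
It fails at once if the spice jar is moved more than 20 mm (distance of spice_jar_3 from where it was at the start of the episode above 0.02 m).
It also fails if it takes over 43 s, if anything falls off the work surface, if the arm or the gripper's body presses on something with over 40 N, if the wrist force passes 120 N, or if a joint passes its speed limit or range.

## Working session

There is one attempt and no reset: what is moved stays moved. The work goes in short steps, Python scripts to look and compute and a tool call to move; the robot and the scene stay as the last step left them, time stands still between calls to the robot, and variables do not carry over. Pictures are saved under pics/ and viewed, about 8 in all and at most 12, crops included, and the job is handed in when it is done.

Besides the shell and the picture viewer there is one more tool, called after ">>>" as name(argument=value, ...) on one line, values as JSON. servo_tool: Moves the arm, as the interface text tells. Its arguments: {"type":"object","properties":{"plan":{"type":"array"},"force":{"type":"number"}},"required":["plan"]}

```bash
mkdir -p pics
cat > h.py <<'E'
import numpy as np,cv2
from cell import env
def ray(c,u,v):
    R=cv2.Rodrigues(np.array(c["rvec"],float))[0];t=np.array(c["tvec"],float).ravel()
    d=R.T@np.array([(u-c["cx"])/c["fx"],(v-c["cy"])/c["fy"],1]);return -R.T@t,d
def plane(c,u,v,z):
    o,d=ray(c,u,v);return o+d*(z-o[2])/d[2]
def proj(c,p):
    return cv2.projectPoints(np.array(p,float).reshape(-1,1,3),np.array(c["rvec"],float),np.array(c["tvec"],float),np.array([[c["fx"],0,c["cx"]],[0,c["fy"],c["cy"]],[0,0,1.]]),None)[0].reshape(-1,2)
def two(c1,p1,c2,p2):
    o1,d1=ray(c1,*p1);o2,d2=ray(c2,*p2);d1/=np.linalg.norm(d1);d2/=np.linalg.norm(d2)
    s=np.linalg.lstsq(np.c_[d1,-d2],o2-o1,rcond=None)[0]
    a=o1+d1*s[0];b=o2+d2*s[1];return (a+b)/2,np.linalg.norm(a-b)
E
python3 - <<'E'
from h import *
o=env.get_obs();print(o)
for n in("top","side"):
    c=env.read_camera(n);cv2.imwrite(f"pics/{n}0.png",c["image"]);print(n,ray(c,c["cx"],c["cy"]),c["fx"])
c=env.read_camera("wrist");print(c["T_tool_cam"],c["fx"],c["cx"],c["cy"])
E
```

```text
{'time_s': 0.0, 'qpos': array([-63.59341013,  18.44037988,  -4.01490355,  83.17638162,
         1.29489611,  78.53901396,  -3.26021518]), 'joint_velocities': array([ 0.01946811,  0.11303811,  0.03993632,  0.07909975, -0.0904255 ,
       -0.0614592 ,  0.03141319]), 'effort': array([-4.87593479e-04, -4.91269720e+01, -4.04511597e-01, -3.12531817e+01,
       -6.40664343e-02,  4.36769030e-02,  1.87696951e-04]), 'tool_pos': array([0.28065389, 0.58567143, 0.22143348]), 'tool_rot': array([-1.79889459e+02,  5.81863159e-03,  1.54402366e+02]), 'force': array([-1.05234359,  0.38155346,  0.03952188]), 'wrist_torque': array([-0.00101036, -0.0207318 , -0.00280386]), 'grip_width': 0.08725194859970202}
top (array([0.48628123, 0.18545459, 1.17408312]), array([ 0.07704481, -0.00324983, -0.99702233])) 388.2791461330684
side (array([0.44584968, 1.26616024, 0.72362647]), array([ 0.09456152, -0.87119708, -0.48174035])) 462.0130933249195
[[ 7.09336929e-04 -9.56901919e-01 -2.90410425e-01  7.96521618e-02]
 [ 9.99999306e-01  4.05521264e-04  1.10633894e-03  2.29378257e-05]
 [-9.40890250e-04 -2.90411008e-01  9.56901542e-01 -1.63082506e-01]
 [ 0.00000000e+00  0.00000000e+00  0.00000000e+00  1.00000000e+00]] 309.70691628693146 318.8787411455027 203.51464548840625
```

View pics/top0.png

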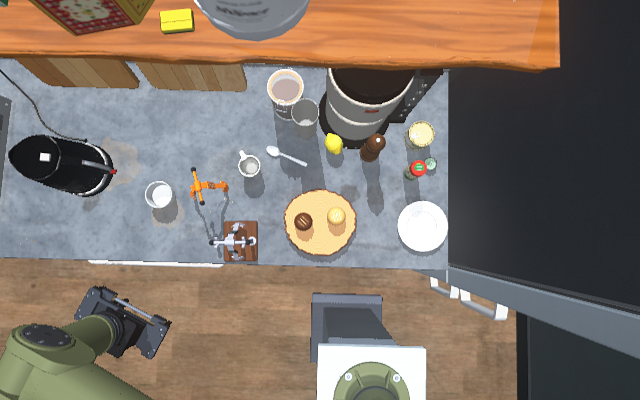

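View pics/side0.png

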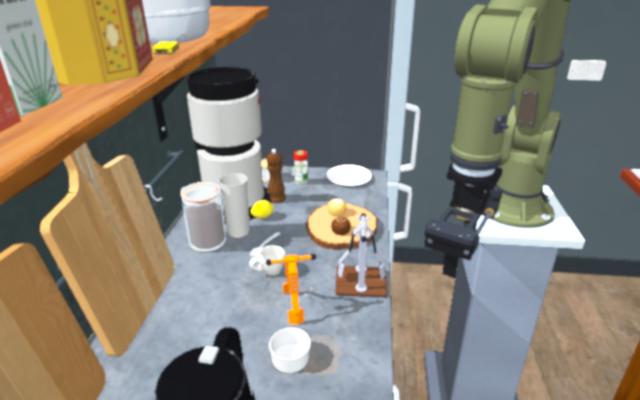

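Top view: the grey tongs sit in the dark wooden stand at about (238,241). The orange lookalike at (208,187) is not meant. The rye roll is at (303,221), the white roll at (336,216) and the plate at (423,226). Next I measure and confirm with an enlarged crop.

Run:
```python
from h import *
c=env.read_camera("top");im=c["image"];s=env.read_camera("side")
a=cv2.resize(im[205:275,195:280],None,fx=6,fy=6,interpolation=cv2.INTER_CUBIC)
b=cv2.resize(s["image"][205:305,325:395],None,fx=4.2,fy=4.2,interpolation=cv2.INTER_CUBIC)
cv2.imwrite("pics/crop1.png",np.hstack([a[:420,:500],b[:420]]))
hsv=cv2.cvtColor(im,cv2.COLOR_BGR2HSV)
def comp(m,box):
    x0,y0,x1,y1=box;k=np.zeros_like(m);k[y0:y1,x0:x1]=m[y0:y1,x0:x1]
    n,l,st,ce=cv2.connectedComponentsWithStats(k);i=1+st[1:,4].argmax();return st[i],(l==i)
for nm,m,box,z in[("rye",((hsv[...,2]<120)).astype(np.uint8),(288,205,318,240),.040),
 ("white",((hsv[...,1]>110)&(hsv[...,2]>150)).astype(np.uint8),(323,203,351,230),.02),
 ("plate",((hsv[...,1]<40)&(hsv[...,2]>195)).astype(np.uint8),(390,190,449,262),.014),
 ("board",((hsv[...,1]>60)&(hsv[...,2]>60)).astype(np.uint8),(275,180,365,265),.02),
 ("foot",((hsv[...,1]>90)&(hsv[...,2]<140)).astype(np.uint8),(215,212,265,268),.014)]:
    st,mm=comp(m,box)
    cn=max(cv2.findContours(mm.astype(np.uint8),0,2)[0],key=cv2.contourArea)
    (u,v),r=cv2.minEnclosingCircle(cn);R=cv2.minAreaRect(cn)
    print(nm,st,(u,v),r,plane(c,u,v,z).round(4),R)
    if nm=="foot": print(np.array([plane(c,*q,.014) for q in cv2.boxPoints(R)]).round(4))
```

```text
rye [295 214  17  17  93] (303.0, 221.68182373046875) 8.660948753356934 [0.5122 0.211  0.04  ] ((303.0, 222.0), (16.0, 16.0), 90.0)
white [327 207  19  23 280] (336.5, 218.81817626953125) 12.646029472351074 [0.5239 0.1122 0.02  ] ((336.0, 218.0), (22.0, 18.0), 90.0)
plate [ 397  201   51   51 2022] (422.5, 225.5) 25.700294494628906 [ 0.5114 -0.1455  0.014 ] ((422.4000549316406, 225.6999969482422), (50.28021240234375, 49.64775848388672), 71.56504821777344)
board [ 283  188   74   68 3745] (319.66278076171875, 219.46084594726562) 36.745361328125 [0.5206 0.1621 0.02  ] ((319.1167297363281, 221.365478515625), (72.67198944091797, 66.25975799560547), 4.085616588592529)
foot [238 243  19  18 141] (247.41802978515625, 251.02459716796875) 11.74931812286377 [0.4213 0.3736 0.014 ] ((247.46923828125, 251.9461669921875), (16.91835594177246, 18.027755737304688), 86.8201675415039)
[[0.4412 0.4024 0.014 ]
 [0.4457 0.3491 0.014 ]
 [0.3961 0.3444 0.014 ]
 [0.3917 0.3975 0.014 ]]
```

View pics/crop1.png

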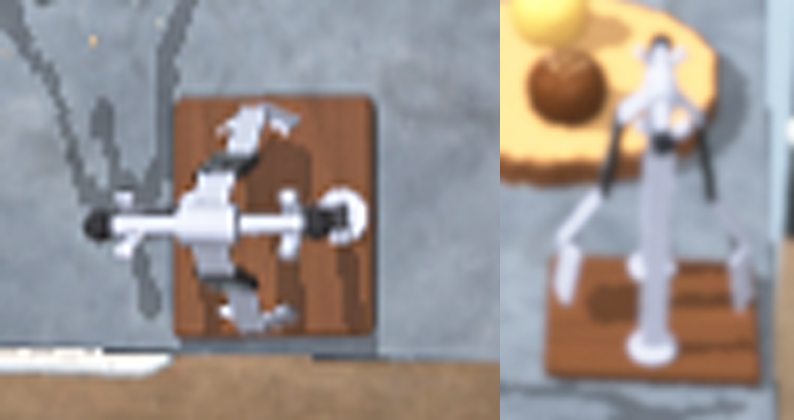

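The crop confirms the grey metal tongs, with black handles, hanging in the wooden stand. The pin's end balls are at top px (211.3,242.2) and (248.7,241.8), and the foot spans u 224–257.7, v 221–260.8. The closing direction is along world x. I'll turn the wrist to yaw 90 first and compute positions alongside.

>>> servo_tool(plan=[[1,[0,0,0],[0,0,7]],[1,[0,0,0],[0,0,7]],[1,[0,0,0],[0,0,7]],[1,[0,0,0],[0,0,7]],[1,[0,0,0],[0,0,7]],[1,[0,0,0],[0,0,7]],[1,[0,0,0],[0,0,7]],[1,[0,0,0],[0,0,7]],[1,[0,0,0],[0,0,7]]], force=15)

```text
time_s: 1.0
tool_pos: [0.2803, 0.5849, 0.22]
tool_rot: [-179.9, 0.2, 89.9]
force: [0.2, 0.5, -0.1]
grip_width: 0.0872
```

Run:
```python
from h import *
c=env.read_camera("top");s=env.read_camera("side")
A=plane(c,211.3,242.2,.16);B=plane(c,248.7,241.8,.16);print(A,B,(A+B)/2,np.linalg.norm(A-B))
for a,b in[((211.3,242.2),(363.3,238.3)),((248.7,241.8),(363.3,215))]: print(two(c,a,s,b))
F=np.array([plane(c,u,v,.014) for u,v in[(224,221),(257.7,221),(257.7,260.8),(224,260.8)]]);print(F,F.mean(0))
# rye circle refine
im=c["image"];h=cv2.cvtColor(im,cv2.COLOR_BGR2HSV)
print(im[221,292:316].tolist());print(im[210:234,303].tolist())
print(env.get_obs()["tool_pos"],env.get_obs()["tool_rot"])
```

```text
[0.44963806 0.44446728 0.16      ] [0.4533532  0.34759709 0.16      ] [0.45149563 0.39603218 0.16      ] 0.0969414072196634
(array([0.44916499, 0.4447751 , 0.15876723]), np.float64(0.0008567702387115893))
(array([0.45241487, 0.34798648, 0.1574614 ]), np.float64(0.0017114041656524236))
[[0.50821829 0.44698803 0.014     ]
 [0.51102565 0.34664344 0.014     ]
 [0.3934549  0.34206775 0.014     ]
 [0.39072409 0.4416312  0.014     ]] [0.45085573 0.39433261 0.014     ]
[[149, 219, 252], [172, 239, 255], [70, 100, 141], [47, 67, 107], [49, 73, 117], [65, 93, 142], [110, 152, 198], [105, 142, 189], [66, 93, 144], [56, 81, 130], [124, 170, 212], [175, 233, 255], [73, 103, 145], [51, 79, 131], [74, 105, 151], [98, 135, 180], [84, 120, 166], [53, 78, 123], [47, 69, 109], [41, 56, 88], [84, 121, 168], [155, 226, 255], [169, 232, 254], [152, 220, 251]]
[[162, 226, 253], [169, 235, 255], [109, 159, 212], [44, 64, 108], [53, 79, 128], [62, 90, 142], [86, 120, 167], [133, 178, 224], [99, 137, 184], [53, 80, 133], [68, 95, 139], [175, 233, 255], [138, 185, 228], [58, 83, 131], [62, 89, 139], [97, 134, 181], [92, 128, 170], [60, 87, 125], [45, 64, 101], [43, 58, 91], [62, 87, 122], [107, 153, 199], [120, 170, 221], [117, 166, 218]]
[0.28034489 0.58492662 0.21995272] [-179.88549634    0.23311454   90.20418843]
```

>>> servo_tool(plan=[[1,[-3.2,2.85,0],[0,0,-1]],[1,[-3.2,2.85,0],[0,0,-1]],[1,[-3.2,2.85,0],[0,0,0]],[1,[-3.2,2.85,0],[0,0,0]],[1,[-3.2,2.85,0],[0,0,0]],[1,[-3.2,2.85,0],[0,0,0]],[1,[0,0,0],[0,0,0]],[1,[0,0,0],[0,0,0]]])

```text
time_s: 1.77
tool_pos: [0.4584, 0.4003, 0.218]
tool_rot: [-179.8, 0.2, 94.8]
force: [-0.3, 0.3, 0.5]
grip_width: 0.087
```

Run:
```python
from h import *
o=env.get_obs();c=env.read_camera("wrist");print(o["tool_pos"],o["tool_rot"],o["qpos"])
t=env.read_camera("top")["image"];cv2.imwrite("pics/w1.png",np.vstack([c["image"],cv2.resize(t[200:280,180:340],(640,320))[:200]]))
```

```text
[0.45835642 0.40030393 0.21800925] [-1.79761529e+02  1.71226160e-01  9.47619796e+01] [-53.35601032  13.61471282  11.57395504  89.95852873  -2.78684462
  77.00223697 -36.69606959]
```

View pics/w1.png

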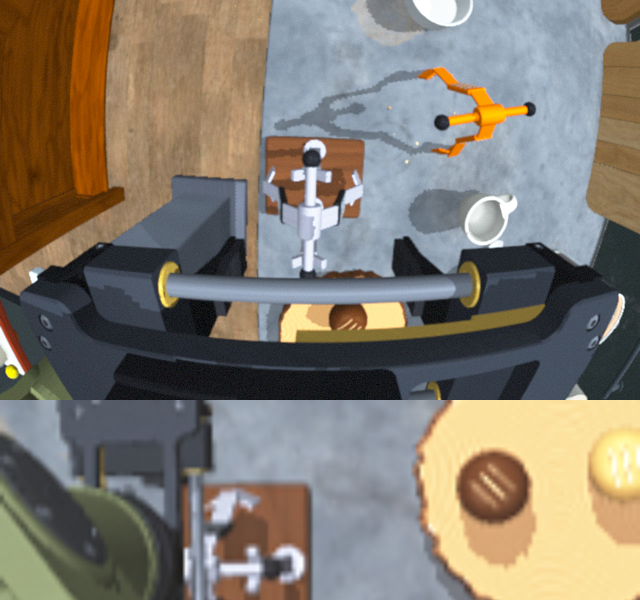

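Wrist view: the tongs in the stand lie between the open fingers, with the pin balls at (312,158) and (308,273). The orange one is away at (488,112). I'll cross-check the pin position.

```bash
cat >> h.py <<'E'
from scipy.spatial.transform import Rotation as Ro
def wplane(c,o,u,v,z):
    x,y=(u-c["cx"]),(v-c["cy"]);r=np.hypot(x,y);th=r/c["fx"]
    d=np.array([np.sin(th)*x/r,np.sin(th)*y/r,np.cos(th)])
    T=np.array(c["T_tool_cam"]);R=Ro.from_euler("xyz",o["tool_rot"],degrees=True).as_matrix()
    p=o["tool_pos"]+R@T[:3,3];d=R@T[:3,:3]@d
    return p+d*(z-p[2])/d[2]
E
python3 - <<'E'
from h import *
o=env.get_obs();c=env.read_camera("wrist");print(o["tool_pos"],o["tool_rot"])
A=wplane(c,o,312,158,.16);B=wplane(c,o,308,273,.16);print(A,B,(A+B)/2,np.linalg.norm(A-B))
F=[wplane(c,o,u,v,.014) for u,v in[(267,138),(364,140)]];print(F)
print(wplane(c,o,348,318,.06))
E
```

```text
[0.45819996 0.40057054 0.21803514] [-179.80608015    0.2245536    94.74958345]
[0.44960702 0.44693198 0.16      ] [0.45349656 0.35338283 0.16      ] [0.45155179 0.40015741 0.16      ] 0.09362997542335143
[array([0.39228394, 0.44468072, 0.014     ]), array([0.50753049, 0.45177612, 0.014     ])]
[0.51010309 0.23147211 0.06      ]
```

>>> servo_tool(plan=[[1,[-0.4,-0.6,0],[0,0,2.4]],[1,[0,0,0],[0,0,0]],[1,[0,0,0],[0,0,0]]])

```text
time_s: 2.17
tool_pos: [0.4469, 0.4025, 0.2176]
tool_rot: [-179.7, 0.1, 93.1]
force: [-0.7, 0.4, -0.4]
grip_width: 0.0871
```

>>> servo_tool(plan=[[1,[-0.6,0.4,0],[0,0,0.8]],[1,[0,0,0],[0,0,0]],[1,[0,0,0],[0,0,0]]])

```text
time_s: 2.42
tool_pos: [0.4492, 0.3997, 0.2174]
tool_rot: [-179.6, 0.0, 92.8]
force: [-0.3, 0.2, -0.7]
grip_width: 0.087
```

>>> servo_tool(plan=[[1,[-0.4,0.2,1.0],[0,0,0.5]],[1,[0,0,1.0],[0,0,0]],[1,[0,0,1.0],[0,0,0]],[1,[0,0,1.0],[0,0,0]],[1,[0,0,0],[0,0,0]]])

```text
time_s: 2.83
tool_pos: [0.4514, 0.3952, 0.1726]
tool_rot: [-179.6, 0.1, 92.3]
force: [-0.7, -0.7, -0.6]
grip_width: 0.087
```

Aligned. Descending to TCP z ≈ 0.104.

>>> servo_tool(plan=[[1,[0,0,1.2],[0,0,0]],[1,[0,0,1.2],[0,0,0]],[1,[0,0,1.2],[0,0,0]],[1,[0,0,1.2],[0,0,0]],[1,[0,0,0],[0,0,0]],[1,[0,0,0],[0,0,0]]])

```text
time_s: 3.33
tool_pos: [0.4499, 0.394, 0.1168]
tool_rot: [-179.5, 0.2, 92.3]
force: [-0.0, 0.8, -0.1]
grip_width: 0.0869
```

>>> servo_tool(plan=[[1,[0.2,0.15,0.6],[0,0,0]],[1,[0,0,0.4],[0,0,0]],[1,[0,0,0],[0,0,0]],[1,[0,0,0],[0,0,0]]])

```text
time_s: 3.67
tool_pos: [0.4518, 0.3969, 0.1065]
tool_rot: [-179.5, 0.2, 92.3]
force: [0.3, -0.3, 0.1]
grip_width: 0.0869
```

>>> servo_tool(plan=[[0.57,[0,0,0],[0,0,0]],[0.57,[0,0,0],[0,0,0]],[0.57,[0,0,0],[0,0,0]],[0.57,[0,0,0],[0,0,0]],[0.57,[0,0,0],[0,0,0]],[0.57,[0,0,0],[0,0,0]]], force=20)

```text
time_s: 4.17
tool_pos: [0.4527, 0.3976, 0.1083]
tool_rot: [-179.6, 0.1, 92.3]
force: [-0.2, 0.1, -0.9]
grip_width: 0.0554
```

Run:
```python
from h import *
o=env.get_obs();print(o["tool_pos"],o["tool_rot"],o["force"],o["grip_width"])
c=env.read_camera("wrist");s=env.read_camera("side")["image"]
cv2.imwrite("pics/w2.png",np.vstack([c["image"][80:330],cv2.resize(s[190:300,300:460],(480,330))[:,:].repeat(1,0)[:, :][:330].__class__(0) if 0 else cv2.copyMakeBorder(cv2.resize(s[190:300,300:460],(480,330)),0,0,0,160,0)]))
```

```text
[0.4526922  0.39761817 0.10826308] [-1.79637069e+02  6.52112616e-02  9.22826674e+01] [-0.16537245  0.14360877 -0.94092175] 0.05536456670562114
```

View pics/w2.png

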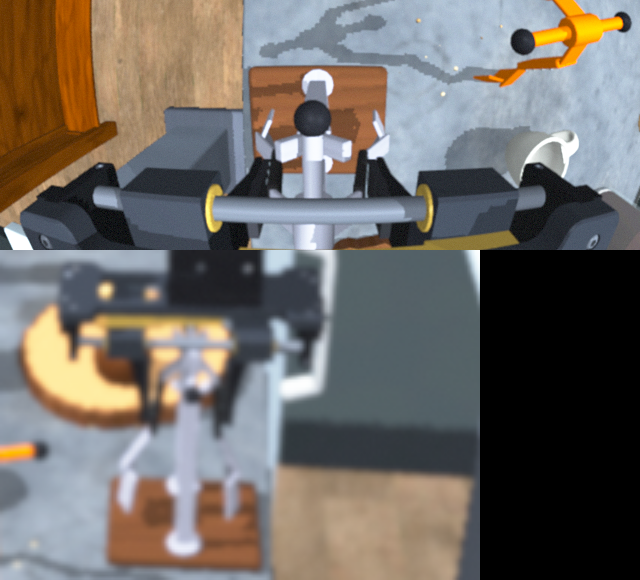

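Fingers straddle both black handles (balls at (312,118) in the wrist crop). I'll let the grip finish closing.

>>> servo_tool(plan=[[0.57,[0,0,0],[0,0,0]],[0.57,[0,0,0],[0,0,0]],[0.57,[0,0,0],[0,0,0]],[0.57,[0,0,0],[0,0,0]]])

```text
time_s: 4.6
tool_pos: [0.4522, 0.3972, 0.1075]
tool_rot: [-179.6, 0.1, 92.3]
force: [0.0, 0.8, -0.1]
grip_width: 0.0494
```

Gripped at 49.4 mm. Lifting straight up.

>>> servo_tool(plan=[[0.57,[0,0,-1],[0,0,0]],[0.57,[0,0,-1],[0,0,0]],[0.57,[0,0,-1],[0,0,0]],[0.57,[0,0,-1.2],[0,0,0]],[0.57,[0,0,-1.2],[0,0,0]],[0.57,[0,0,-1.2],[0,0,0]],[0.57,[0,0,0],[0,0,0]],[0.57,[0,0,0],[0,0,0]]])

```text
time_s: 5.27
tool_pos: [0.4539, 0.3983, 0.184]
tool_rot: [-179.8, -0.1, 92.3]
force: [-0.2, 0.5, -1.8]
grip_width: 0.0495
```

Run:
```python
from h import *
o=env.get_obs();print(o["tool_pos"],o["tool_rot"],o["force"],o["grip_width"])
c=env.read_camera("wrist");s=env.read_camera("side")["image"]
cv2.imwrite("pics/w3.png",np.vstack([c["image"][80:330],cv2.copyMakeBorder(cv2.resize(s[170:290,300:460],(440,330)),0,0,0,200,0)]))
```

```text
[0.4538839  0.39828563 0.18396868] [-1.79789548e+02 -8.71337685e-02  9.22742979e+01] [-0.2050414   0.52666453 -1.76749412] 0.04946671949755727
```

View pics/w3.png

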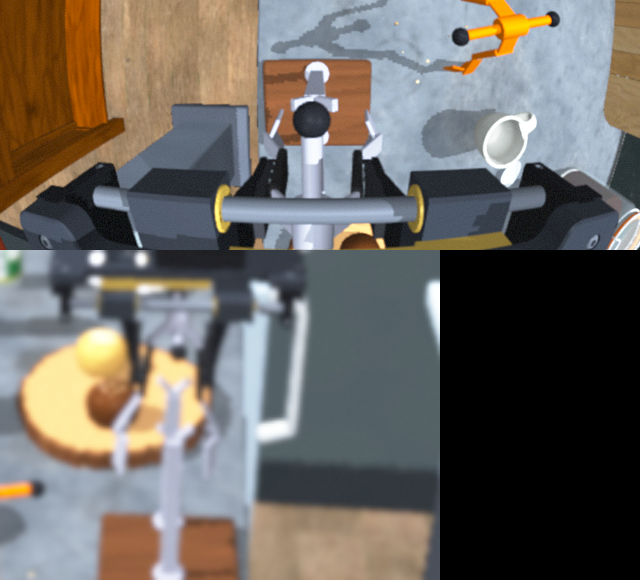

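Tongs are held clear of the stand. I'll raise them more so the jaws clear the posts, then go over the rye roll at (0.513, 0.2105).

>>> servo_tool(plan=[[0.57,[0,0,-1.2],[0,0,0]],[0.57,[0,0,-1.2],[0,0,0]],[0.57,[0,0,-1.2],[0,0,0]],[0.57,[0,0,-1.2],[0,0,0]],[0.57,[0,0,-1.2],[0,0,0]],[0.57,[0,0,-1.0],[0,0,0]],[0.57,[0,0,0],[0,0,0]],[0.57,[-1.5,0.4,0],[0,0,0]],[0.57,[-2,0.6,0],[0,0,0]],[0.57,[-2,0.6,0],[0,0,0]],[0.57,[-2,0.6,0],[0,0,0]],[0.57,[-2,0.6,0],[0,0,0]],[0.57,[-2,0.6,0],[0,0,0]],[0.57,[-2,0.6,0],[0,0,0]],[0.57,[-2,0.5,0],[0,0,0]],[0.57,[-1.5,0.2,0],[0,0,0]],[0.57,[0,0,0],[0,0,0]],[0.57,[0,0,0],[0,0,0]]])

```text
time_s: 6.87
tool_pos: [0.5085, 0.2085, 0.2546]
tool_rot: [-179.2, 0.5, 92.0]
force: [0.4, 0.6, -1.1]
grip_width: 0.0496
```

Run:
```python
from h import *
o=env.get_obs();print(o["tool_pos"],o["tool_rot"],o["force"],o["grip_width"])
c=env.read_camera("wrist");s=env.read_camera("side")["image"]
cv2.imwrite("pics/w4.png",np.vstack([c["image"][80:330],cv2.copyMakeBorder(cv2.resize(s[150:270,280:440],(440,330)),0,0,0,200,0)]))
```

```text
[0.5085461  0.20852093 0.2546467 ] [-179.22261614    0.47510538   91.97977341] [ 0.39482819  0.57492331 -1.05237832] 0.049585776601715766
```

View pics/w4.png

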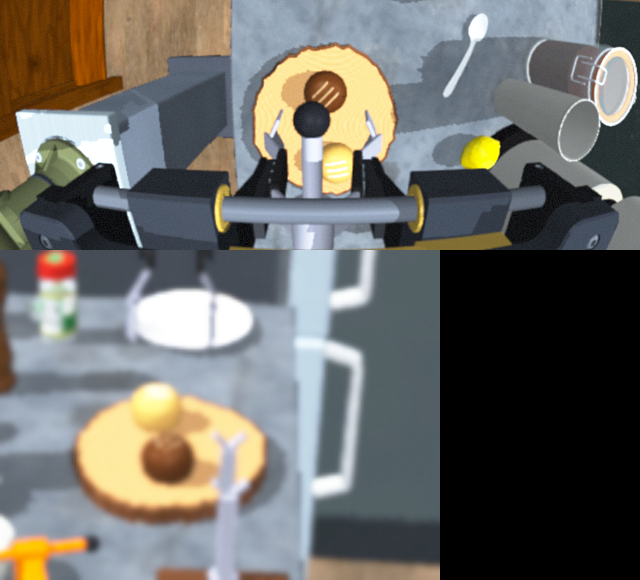

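Wrist view: rye roll at full-image px (325,173), jaws either side near x=275 and 373. Cross-checking the roll's position.

Run:
```python
from h import *
o=env.get_obs();c=env.read_camera("wrist");im=c["image"];h=cv2.cvtColor(im,cv2.COLOR_BGR2HSV)
roi=np.zeros((400,640),np.uint8);roi[146:198,298:352]=1
m=((h[...,2]<135)&(h[...,1]>90)).astype(np.uint8)*roi
n,l,st,ce=cv2.connectedComponentsWithStats(m);print(st,ce)
print(o["tool_pos"],o["tool_rot"])
for z in(.035,.04,.045): print(wplane(c,o,325,172,z))
```

```text
[[     0      0    640    400 255278]
 [   298    152     48     43    717]
 [   321    174      2      1      2]
 [   300    189      1      1      1]
 [   329    196      1      2      2]] [[319.48938804 199.5844021 ]
 [323.27336123 169.54393305]
 [321.5        174.        ]
 [300.         189.        ]
 [329.         196.5       ]]
[0.50845192 0.20947081 0.25472285] [-179.23508835    0.49286581   92.07182119]
[0.51355547 0.21317423 0.035     ]
[0.513483   0.21418967 0.04      ]
[0.51341054 0.21520512 0.045     ]
```

>>> servo_tool(plan=[[0.57,[0.4,0.6,1],[0.4,0.4,0]],[0.57,[0,0,1.5],[0,0,0]],[0.57,[0,0,1.5],[0,0,0]],[0.57,[0,0,1.5],[0,0,0]],[0.57,[0,0,1.5],[0,0,0]],[0.57,[0,0,1.0],[0,0,0]],[0.57,[0,0,0],[0,0,0]],[0.57,[0,0,0],[0,0,0]]])

```text
time_s: 7.68
tool_pos: [0.5115, 0.2272, 0.1664]
tool_rot: [-178.7, -0.2, 93.1]
force: [0.4, 0.0, -1.0]
grip_width: 0.0497
```

>>> servo_tool(plan=[[0.57,[-0.7,0.1,0],[-0.6,0,0.5]],[0.57,[-0.5,0,0],[-0.6,0,0]],[0.57,[0,0,0],[0,0,0]],[0.57,[0,0,0],[0,0,0]],[0.57,[0,0,0],[0,0,0]]])

```text
time_s: 8.1
tool_pos: [0.5148, 0.2152, 0.1689]
tool_rot: [179.8, -0.3, 92.6]
force: [-0.2, -0.1, -0.5]
grip_width: 0.0495
```

>>> servo_tool(plan=[[0.57,[-0.2,-0.1,1.2],[0,0,0]],[0.57,[0,0,1],[0,0,0]],[0.57,[0,0,0.6],[0,0,0]],[0.57,[0,0,0],[0,0,0]],[0.57,[0,0,0],[0,0,0]]])

```text
time_s: 8.52
tool_pos: [0.5142, 0.2131, 0.1385]
tool_rot: [179.7, -0.4, 92.6]
force: [-0.5, 0.3, -0.9]
grip_width: 0.0499
```

>>> servo_tool(plan=[[0.57,[0,-0.1,1.2],[0,0,0]],[0.57,[0,0,1],[0,0,0]],[0.57,[0,0,0.7],[0,0,0]],[0.57,[0,0,0],[0,0,0]],[0.57,[0,0,0],[0,0,0]]])

```text
time_s: 8.93
tool_pos: [0.5126, 0.2133, 0.1053]
tool_rot: [179.8, -0.3, 92.6]
force: [-0.5, 0.2, -0.6]
grip_width: 0.0495
```

Run:
```python
from h import *
o=env.get_obs();print(o["tool_pos"],o["tool_rot"],o["force"],o["grip_width"])
c=env.read_camera("wrist");s=env.read_camera("side")["image"]
cv2.imwrite("pics/w5.png",np.vstack([c["image"][80:330],cv2.copyMakeBorder(cv2.resize(s[180:260,290:400],(450,330),interpolation=cv2.INTER_CUBIC),0,0,0,190,0)]))
```

```text
[0.51260332 0.21333235 0.10534355] [179.81494629  -0.3169649   92.61052128] [-0.50799523  0.17151271 -0.64119649] 0.04950096758870145
```

View pics/w5.png

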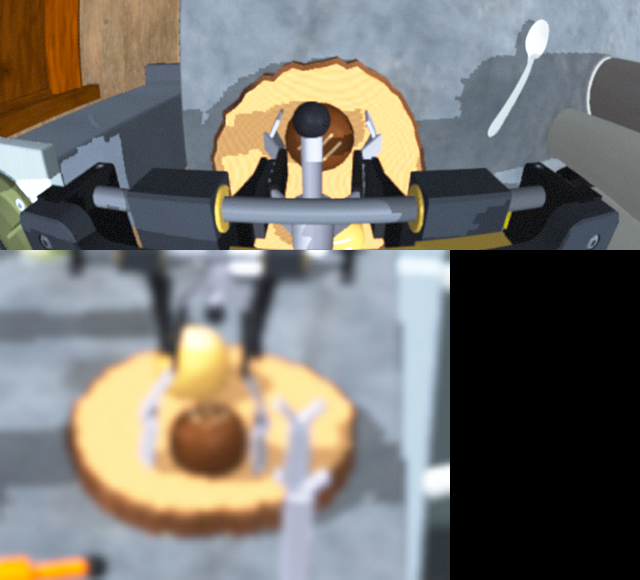

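Roll (wrist crop (320,137)) sits between the jaws (275 and 372), with the light roll well clear. Closing.

>>> servo_tool(plan=[[0.5,[0,0,0],[0,0,0]],[0.45,[0,0,0],[0,0,0]],[0.4,[0,0,0],[0,0,0]],[0.3,[0,0,0],[0,0,0]],[0.2,[0,0,0],[0,0,0]],[0.1,[0,0,0],[0,0,0]],[0.1,[0,0,0],[0,0,0]],[0.1,[0,0,0],[0,0,0]],[0.1,[0,0,0],[0,0,0]],[0.1,[0,0,0],[0,0,0]]], force=16)

```text
time_s: 9.87
tool_pos: [0.5139, 0.2139, 0.1076]
tool_rot: [179.6, -0.4, 92.6]
force: [-0.8, 0.5, -0.9]
grip_width: 0.0414
```

Stopped at 41.4 mm, which is the expected width with a roll held. Lifting.

>>> servo_tool(plan=[[0.1,[0,0,-0.6],[0,0,0]],[0.1,[0,0,-0.8],[0,0,0]],[0.1,[0,0,-1],[0,0,0]],[0.1,[0,0,-1],[0,0,0]],[0.1,[0,0,-1],[0,0,0]],[0.1,[0,0,-1],[0,0,0]],[0.1,[0,0,-1],[0,0,0]],[0.1,[0,0,-1],[0,0,0]],[0.1,[0,0,-1],[0,0,0]],[0.1,[0,0,0],[0,0,0]],[0.1,[0,0,0],[0,0,0]]])

```text
time_s: 10.78
tool_pos: [0.5146, 0.2136, 0.2039]
tool_rot: [179.4, -0.6, 92.6]
force: [0.1, 0.0, -1.4]
grip_width: 0.0413
```

Run:
```python
from h import *
o=env.get_obs();print(o["tool_pos"],o["tool_rot"],o["force"],o["grip_width"])
c=env.read_camera("wrist");s=env.read_camera("side")["image"]
cv2.imwrite("pics/w6.png",np.vstack([c["image"][80:330],cv2.copyMakeBorder(cv2.resize(s[160:240,290:400],(450,330),interpolation=cv2.INTER_CUBIC),0,0,0,190,0)]))
```

```text
[0.51455265 0.21359042 0.2039201 ] [179.36743282  -0.57241534  92.59096478] [ 0.10056604  0.03462331 -1.41951063] 0.041343568527372525
```

View pics/w6.png

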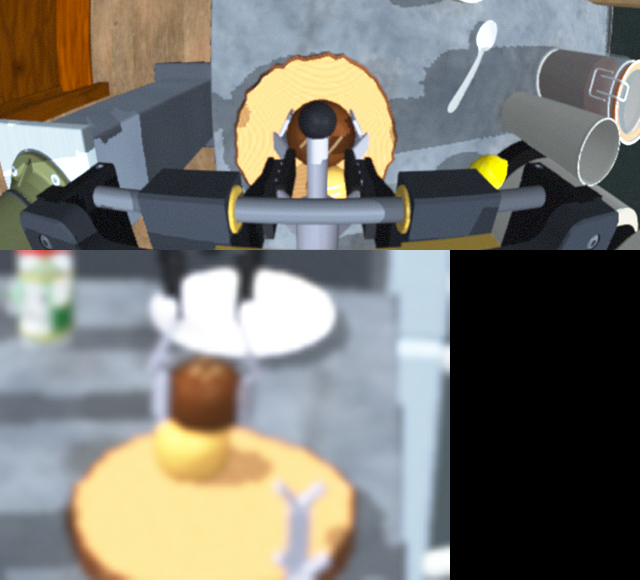

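The roll is held upright between the jaws, clear of the board, with the light roll still in place. Carrying to the plate.

>>> servo_tool(plan=[[0.1,[-1,0,0],[0,0,0]],[0.1,[-1.5,-0.1,0],[0,0,0]],[0.1,[-2,-0.1,0],[0,0,0]],[0.1,[-2,-0.1,0],[0,0,0]],[0.1,[-2,-0.1,0],[0,0,0]],[0.1,[-2,-0.1,0],[0,0,0]],[0.1,[-2,-0.1,0],[0,0,0]],[0.1,[-2,-0.1,0],[0,0,0]],[0.1,[-2,-0.1,0],[0,0,0]],[0.1,[-2,-0.1,0],[0,0,0]],[0.1,[-2,-0.1,0],[0,0,0]],[0.1,[-2,-0.1,0],[0,0,0]],[0.1,[-2,-0.1,0],[0,0,0]],[0.1,[-2,-0.1,0],[0,0,0]],[0.1,[-2,-0.1,0],[0,0,0]],[0.1,[-2,-0.1,0],[0,0,0]],[0.1,[-1.5,-0.1,0],[0,0,0]],[0.1,[-1,0,0],[0,0,0]],[0.1,[0,0,0],[0,0,0]],[0.1,[0,0,0],[0,0,0]]])

```text
time_s: 12.55
tool_pos: [0.4912, -0.1633, 0.188]
tool_rot: [-179.1, -0.1, 91.2]
force: [0.4, 0.5, -1.4]
grip_width: 0.0413
```

>>> servo_tool(plan=[[0.1,[0.6,0.7,-0.5],[-0.4,0,0]],[0.1,[0.6,0.7,-0.5],[-0.4,0,0]],[0.1,[0.5,0.6,-0.4],[0,0,0]],[0.1,[0,0,0],[0,0,0]],[0.1,[0,0,0],[0,0,0]],[0.1,[0,0,0],[0,0,0]],[0.1,[0,0,0],[0,0,0]],[0.1,[0,0,0],[0,0,0]]])

```text
time_s: 13.22
tool_pos: [0.5133, -0.1388, 0.2029]
tool_rot: [-179.9, -0.3, 91.7]
force: [-0.3, 0.4, -1.1]
grip_width: 0.0412
```

Run:
```python
from h import *
o=env.get_obs();print(o["tool_pos"],o["tool_rot"],o["force"],o["grip_width"])
c=env.read_camera("wrist");s=env.read_camera("side")["image"];t=env.read_camera("top")["image"]
f=lambda i:cv2.resize(i,(320,290),interpolation=cv2.INTER_CUBIC)
cv2.imwrite("pics/w7.png",np.vstack([c["image"][60:330],np.hstack([f(s[120:240,270:402]),f(t[150:280,306:450])])]))
```

```text
[ 0.51331284 -0.1388146   0.20287032] [-179.93452007   -0.25925404   91.67137535] [-0.34320217  0.35129512 -1.09786079] 0.0411699863015957
```

View pics/w7.png

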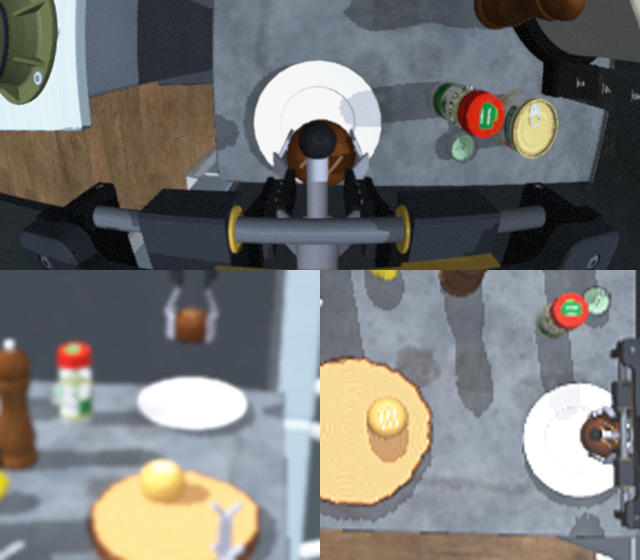

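The roll is held upright over the plate, and the jar and plate are untouched. In the wrist view the plate rim runs u 253–382 and its far edge is at full-image v≈121. Final check of plate position and stillness before I hand in.

Run:
```python
from h import *
o=env.get_obs();c=env.read_camera("wrist")
L=wplane(c,o,253,183,.014);R=wplane(c,o,382,183,.014);F=wplane(c,o,318,121,.014)
t=env.read_camera("top");roll=plane(t,306+(602-320)/320*144,150+(435-270)/290*130,.14)
print("plate L,R,far",L,R,F,"roll(top cam)",roll)
o2=env.get_obs();print(o2["tool_pos"],o2["tool_pos"]-o["tool_pos"],o2["joint_velocities"],o2["grip_width"],o2["time_s"])
c2=env.read_camera("wrist")
env.sign_off()
```

```text
plate L,R,far [ 0.43545798 -0.14192162  0.014     ] [ 0.58792079 -0.13749114  0.014     ] [ 0.51032106 -0.06822543  0.014     ] roll(top cam) [ 0.51349327 -0.13726303  0.14      ]
[ 0.51313875 -0.13932725  0.20287018] [ 6.17879861e-06 -1.06276546e-04  4.50328360e-05] [ 0.04634275 -0.06707217  0.05226    -0.03822338 -0.09733548  0.06471692
  0.00215028] 0.041688676616858704 13.4667
the job is handed in; nothing more can be done
```

I lifted the grey tongs out of the stand, gripped the rye roll with them, and carried it over the plate. I then handed the job in at about 13.5 s with the roll still held there. The simulator gave no verdict.

Last checks before handing in:
- **Position:** the roll was about 5–10 mm from the plate's centre. The top camera put the roll at (0.513, −0.137) m. It put the plate at (0.511, −0.146) m, and the wrist camera put the plate at about (0.511, −0.143) m.
- **Height:** the underside of the roll was about 115 mm above the worktop, worked out from the tool height rather than measured directly. That is roughly 100 mm above the plate.
- **Hold:** the roll was upright in the pictures and the arm was still (under 0.1 °/s at the joints). The grip stayed at 41–42 mm over the handles with a 16 N setting, the expected width with a roll in the jaws.
- **Other things:** the light roll, plate and jar looked unmoved in the last picture. The cup looked in place in earlier ones, and the arm did not go near it after that.

Nothing failed. Two things disagreed:
- **Camera agreement:** the cameras differed by 2–4 mm along y on the tongs, rye roll and plate.
- **Arm drift:** the arm missed its target by up to 2 cm on some moves. I corrected this before the grasps and before the final hold.

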